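Clamp a tube block in a shaker's vise and start the shaker with a stylus

TASK

Load the shaker: stand the white tube block, caps up, on both rails of the shaker's vise, midway along the jaws, and push it flat against the fixed jaw while the sliding jaw is still clear of it; then close the sliding jaw by its red post until the block is held snugly between both jaws. Next take the yellow stylus from its stand, press the recessed green start button fully down with its tip, and put the stylus back upright in its stand. Leave the amber bottle, the stack of dishes and the blue tip box where they are.

Things in the scene. Friction and masses are not known exactly. Their poses are not given: they have to be found in the camera images.
- shaker: Low white shaker fixed to the bench; origin at bench height under the middle of its 260 (x) by 160 (y) mm bed, 30 mm high; x runs along the jaw travel, from sliding to fixed jaw. On its +y side a blue console, x -100 to +60, y 80 to 155 mm, top 50 mm above the bench, with a dark display and the start button.
- fixed_jaw (a point): Top middle of the steel fixed jaw's flat face: shaker x = +85, y = 0, 70 mm above the bench; axes as the shaker's. The jaw is 140 mm long along y, 30 thick, and its face looks to -x.
- seat (a point): Middle between the vise's two steel rails' tops, 42 mm above the bench, axes as the shaker's, at shaker x = +59, y = 0. The rails run along y, 140 long, 10 wide, 17 mm either side of this point. A block seated on them against the fixed jaw has the centre of its underside here.
- jaw (a joint): Sliding steel jaw on the shaker's bed, 140 long along y, top 70 above the bench, face parallel to the fixed jaw. The value is the gap between the two jaw faces in m, 0 to 0.105; it stays where it is left and slides against about 6 N of friction. It may start too narrow for the block; the block is 0.052 wide, so 0.052 is snug.
- jaw_post (a point): Centre of the top of the red post that stands on the sliding jaw's carriage: 24 by 24 mm square (sides parallel to the shaker's x and y), its upper 72 mm free (from 58 to 130 above the bench), its axis 60 mm behind the sliding jaw's face. Pinch it to move the jaw: shaker +x closes, -x opens.
- block_center (a point): Centre of the white tube block's body (half-way up): 52 (its x) by 130 (its y) by 80 (z) mm, about 0.45 kg, blue stripes low on its long sides; ten orange caps stand 12 mm above its top (not counted in the 80). It stands upright on the bench on the pale blue mat (a flat, 1 mm look-only sheet), and is the same either way round.
- button_face (a point): Centre of the top face of the round green start button, 19 mm across, sunk 7 mm below the console's top in a 21 mm round hole; it faces up, at shaker x = -65, y = 117.5 mm, 43 mm above the bench.
- start_button (a joint): Travel of the start button in m: 0 up, 0.005 fully down (counts as pressed beyond 0.004); a spring brings it back, about 3.5 N when fully down.
- stylus_mid (a point): Middle of the yellow stylus, 150 mm long, about 50 g: a 16 by 16 mm square shaft over a cone and an 8 mm round steel tip; the square shaft begins 42 mm above the tip end and goes to the top. It stands upright and loose in its stand, tip down, its middle 85 mm above the bench, top 160; z points up from tip to top.
- stylus_tip (a point): End of the stylus tip, 75 mm below its middle.
- stand: Grey stylus stand fixed to the bench, 60 by 60 mm, 60 mm tall, on a 66 by 66 mm foot; origin at bench height under its centre. A 20 by 20 mm square hole with bevelled edge goes down from the top, its floor 10 mm above the bench; sides parallel to the stand's x and y. The stylus starts with its sides parallel to the hole's.
- bottle: Bystander, loose: amber bottle with blue cap, 60 mm across, 150 tall; origin at the centre of its foot. Leave it alone.
- dishes: Bystander, loose: stack of five round culture dishes, 90 mm across, 70 tall; origin at the centre of its foot. Leave it alone.
- tipbox: Bystander, loose: blue tip box with pale lid, 122 (x) by 82 (y) by 60 mm tall; origin at the centre of its underside. Leave it alone.
Mind the look-alikes: they are no part of the job. Of the things shaped like the part that bears stylus_mid, the yellow one is meant.

How it is judged:
By the outcome, as a careful person would: the job done as asked, in the order asked, and still so for the second after the job is handed in, with the robot touching nothing.
It also fails if it takes over 72 s, if anything falls off the work surface, if the arm or the gripper's body presses on something with over 40 N, if the wrist force passes 120 N, or if a joint passes its speed limit or range.

ROBOT

A 6-joint arm with a two-finger parallel gripper is mounted at the origin on the work surface. World frame = base frame: x ahead of the robot, y to its left, z up, the work surface at z = 0. Lengths are in m, angles in degrees, forces in N, time in s.
With the tool pointing down it reaches from about 0.375 to 0.9 m from the base axis. Payload 3.1 kg.
Tool frame: the origin (TCP) lies midway between the tips of the shut fingers; the grasp point (between the pads) lies 19 mm behind it; z points along the fingers, y is the line along which they close (so a half turn about z gives the same grasp; the last joint's range is limited). The gripper opens to 85 mm and grips with 20 to 120 N. Pads are 22 mm wide; open, the fingers measure 114 mm over their backs; the gripper's body (76 mm by 85 mm) begins 54 mm behind the grasp point. The pads swing forward as they close: fully open they stand 13 mm farther back than shut.
Start: joints at [59.616, 30.224, 82.088, -0, 67.689, -10.227], TCP at [0.215, 0.587, 0.231] pointing down, gripper open.
Joint ranges: [-176.69, 176.69], [-43.24, 126.21], [12.49, 139.97], [-82, 262], [0, 151.66], [-163.58, 163.58]. Speed limits (degrees/s): [159.86, 159.86, 180, 180, 180, 180].

INTERFACE

Orientations are given as a 3x3 rotation matrix whose columns are the frame's x, y, z axes.
In Python, from bench import env, imaging, workorder gives the robot as it stands.
- The arm moves only by the shell command python3 -m pendant 'ROWS' [OPENING]. ROWS is a JSON object of lists of equal length, an entry for each row: "linear": the shift along the tool's x, y, z in cm, a list of three; "rotation": the turn, a rotation vector about the tool's x, y, z in degrees, a list of three. In form: {"linear": [[tx, ty, tz], ...], "rotation": [[wx, wy, wz], ...]}. A call has 1 to 12 rows; each row shifts and turns the commanded pose from where the row before left it, along the tool's axes as they then stand; what a row does not reach is not made up. A row lasts 1/10 s, in which the tool goes at most 50 mm and 8.59 degrees, less where a joint would pass 70% of its speed; a pose out of reach is approached as far as the arm can. A call with a gripper value outside its range is refused whole. OPENING is the opening, from -1 (shut) to 1 (fully open), set as the call begins (- or left out, the last holds). The fingers move at their own pace and stop on an object; the grip force is fixed at half the most. Time passes only in rows, so rows that do not move let the fingers close. It gives the time, the measured TCP pose, the force, the opening and the grip force at its end, in the units of the state.
- env.observe(): the state, without advancing time (a new reading comes with each control period).
- imaging.camera(name): name is "scene" or "side" or "wrist"; returns a dict with "image" (384x512x3 uint8, red, green, blue), "depth" (384x512 float32, m along the optical axis (not along the pixel's ray), 0 where there is no reading), "fx", "fy", "cx", "cy" (pixels), "k1" (the pictures are not rectified: a ray, as slopes to the right and down, at radius r is drawn at 1 + k1 r^2 times it, then the intrinsics apply), "rvec" (rotation vector, rad) and "tvec" (3), from world to camera coordinates, as OpenCV has them; the wrist camera has in their place "T_tool_cam" (4x4, takes a point from camera to tool coordinates, whose origin is the TCP and whose axes are the flange's). Camera axes: x right, y down, z forward; pixel columns grow to the right and rows downward; lengths in m; the calibration is good to about 2 mm. A picture is of the moment at which its call begins: read the wrist's pose just before it.
- workorder.hand_in(): hands the job in; it is judged then, once.
The state is a dict: "t": time; "q": joint angles; "dq": joint speeds; "joint_efforts": joint torques, N m; "ee_pos": TCP position; "ee_rot": TCP orientation; "contact_force": force on the tool from outside, world axes, zero at the start; "ft_torque": the same for the moment, N m; "gripper_width": opening from 0.0 (shut) to 1.0 (fully open); "grasp_force": force on a finger pad.
Only numpy, scipy, OpenCV 4.12 (cv2) and the standard library are available. Lean on these libraries where they do the work, as an engineer would, in place of code of your own. Each camera call takes 0.05 s, during which the arm holds its last target. There are 200 camera calls.

## Working session

There is one attempt and no reset: what is moved stays moved. The work goes in short steps, Python scripts to look and compute and a shell command to move; the robot and the scene stay as the last step left them, time stands still between calls to the robot, and variables do not carry over. Pictures are saved under pics/ and viewed, at most 10 in all, crops included, and the job is handed in when it is done.

```bash
ls; mkdir -p pics; python3 - <<'E'
from bench import env, imaging
import cv2,numpy as np,pickle
s=env.observe(); print(s['t'],s['ee_pos'],s['ee_rot'],s['gripper_width'])
for n in("scene","side"):
    c=imaging.camera(n); pickle.dump(c,open(f'pics/{n}.pkl','wb'))
    cv2.imwrite(f'pics/{n}0.png',cv2.resize(c['image'][:,:,::-1],(800,600)))
    print(n,c['fx'],c['cx'],c['k1'],c['rvec'],c['tvec'])
E
```

```text
pics
0.0 [0.21496055 0.5861147  0.23033492] [[-9.38767938e-01  3.44548336e-01 -1.09659563e-03]
 [ 3.44549864e-01  9.38766161e-01 -1.86719915e-03]
 [ 3.86106512e-04 -2.13069857e-03 -9.99997656e-01]] 0.9959146813106331
scene 370.91392953901834 259.08175988480906 -0.056304478393789666 [ 1.90373721  1.16027523 -0.58921577] [-0.27156329 -0.21280045  1.30770722]
side 486.4871688430065 259.49405870286193 -0.13528140331607919 [ 2.31802170e+00 -4.22495288e-02  3.10705090e-04] [-0.55325176  0.09704845  1.24769273]
```

View pics/scene0.png

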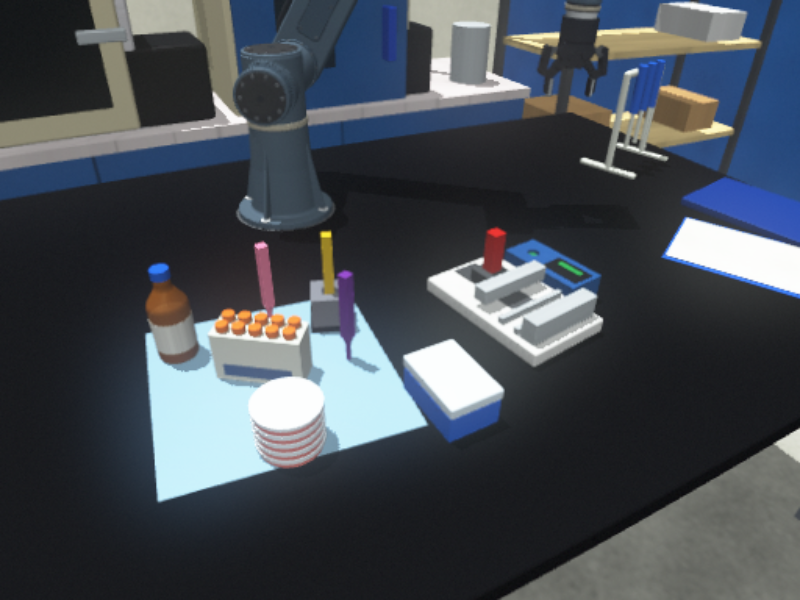

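View pics/side0.png

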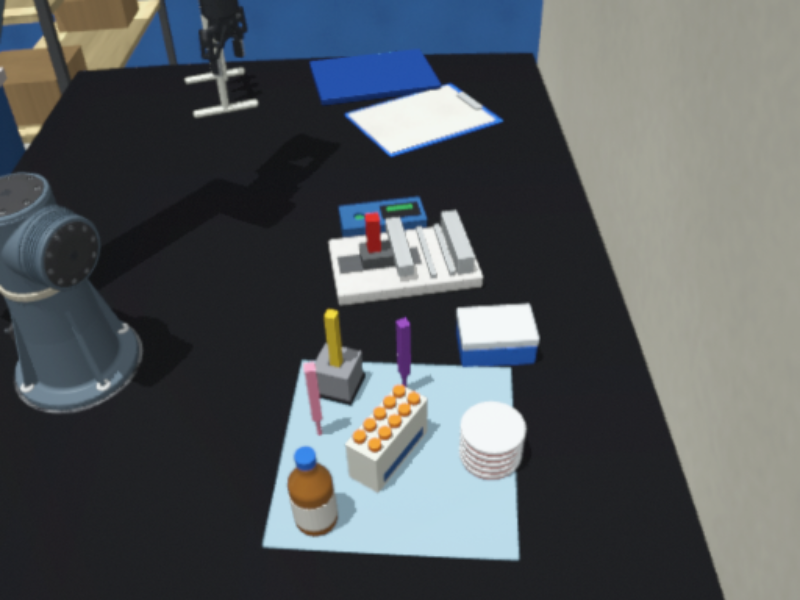

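The scene view shows the block (260,345), yellow stylus (327,260) in its grey stand, pink (265,280) and purple (347,315) decoys, bottle (170,320), dishes (288,420), tip box (452,385), shaker (515,300). The side view shows the same: stylus (333,335), block (388,435), red post (373,232), button (360,216).

```bash
cat >h.py <<'E'
import numpy as np,cv2
def rays(c,u,v):
    p=np.stack([(np.asarray(u,float)-c['cx'])/c['fx'],(np.asarray(v,float)-c['cy'])/c['fy']],-1)
    r=p.copy()
    for _ in range(15): r=p/(1+c['k1']*(r**2).sum(-1,keepdims=True))
    return np.concatenate([r,np.ones(r.shape[:-1]+(1,))],-1)
def ext(c,s=None):  # cam->world R,t
    if 'rvec' in c:
        R=cv2.Rodrigues(np.array(c['rvec'],float))[0]; return R.T,-R.T@np.array(c['tvec'],float)
    T=np.array(c['T_tool_cam']); R=np.array(s['ee_rot']); return R@T[:3,:3],R@T[:3,3]+np.array(s['ee_pos'])
def cloud(c,s=None):
    v,u=np.mgrid[:384,:512]; R,t=ext(c,s)
    P=(rays(c,u,v)*c['depth'][...,None])@R.T+t
    P[c['depth']<=0]=np.nan
    return P
def atz(c,u,v,z,s=None):
    R,t=ext(c,s); d=rays(c,u,v)@R.T
    return t+d*((z-t[2])/d[...,2])[...,None]
def rect(P,q=0):  # min-area rect in mm of xy
    r=cv2.minAreaRect((P[:,:2]*1000).astype(np.float32)); return [np.round(x,1) for x in (*r[0],*r[1],r[2])]
def yaw(P): return rect(P)
E
python3 - <<'E'
import pickle,numpy as np,cv2
from h import *
H={}
for n in("side","scene"):
    c=pickle.load(open(f'pics/{n}.pkl','rb'));P=cloud(c);hs=cv2.cvtColor(c['image'],cv2.COLOR_RGB2HSV);h,s,v=[hs[...,i].astype(int) for i in range(3)]
    z=P[...,2]; x=P[...,0]; ok=(x>.3)&(x<1)&(abs(P[...,1])<.6)&np.isfinite(z)
    print(n,'bench z',np.nanmedian(z[ok&(v<40)]))
    def rep(nm,m):
        m=m&ok
        if m.sum()<5: print(nm,m.sum());return
        Q=P[m]; print(nm,m.sum(),'rect',rect(Q),'zmed',np.median(Q[:,2]).round(4),'zmax',Q[:,2].max().round(4))
    rep('yellow top',(abs(h-25)<5)&(s>150)&(z>.15)&(z<.17))
    rep('yellow',(abs(h-25)<5)&(s>150)&(z>.07)&(z<.17))
    rep('caps',(h<15)&(s>150)&(v>150)&(z>.084)&(z<.1))
    rep('red top',((h<5)|(h>174))&(s>150)&(z>.124)&(z<.14))
    rep('jawtops',(s<60)&(z>.066)&(z<.074)&(P[...,1]>.0))
    rep('white bed',(s<40)&(v>150)&(z>.026)&(z<.034))
    rep('console',(abs(h-108)<12)&(s>120)&(z>.045)&(z<.055))
    rep('tipbox',(s<60)&(v>120)&(z>.055)&(z<.063))
    rep('stand',(s<60)&(z>.055)&(z<.063)&(x<.6)&(v<180))
    rep('bottle',(abs(h-108)<8)&(s>150)&(z>.12))
    rep('dish',(s<60)&(z>.067)&(z<.074)&(P[...,1]<.0)&(v>180))
    rep('pink',((h>165)&(s>60)&(s<160)&(z>.1)))
    rep('purple',((h>130)&(h<150)&(s>100)&(z>.1)))
    # ortho raster
    O=np.zeros((600,800,3),np.uint8)
    m=ok; Q=P[m]; o=np.argsort(Q[:,2]); Q=Q[o]; C=c['image'][m][o][:,::-1]
    X=((Q[:,0]-.35)/.001).astype(int); Y=((.35-Q[:,1])/.001).astype(int)
    g=(X>=0)&(X<798)&(Y>=0)&(Y<598)
    for a in(0,1):
        for b in(0,1): O[Y[g]+a,X[g]+b]=C[g]
    cv2.imwrite(f'pics/or_{n}.png',O)
E
```

```text
side bench z -0.001640297058916329
yellow top 59 rect [np.float64(445.1), np.float64(-70.0), np.float64(18.0), np.float64(17.5), np.float64(63.7)] zmed 0.1572 zmax 0.1617
yellow 262 rect [np.float64(444.9), np.float64(-70.0), np.float64(19.2), np.float64(17.4), np.float64(68.0)] zmed 0.1247 zmax 0.1617
caps 50 rect [np.float64(522.3), np.float64(-210.5), np.float64(102.5), np.float64(35.3), np.float64(55.9)] zmed 0.0856 zmax 0.0891
red top 47 rect [np.float64(503.1), np.float64(199.4), np.float64(21.7), np.float64(23.6), np.float64(0.8)] zmed 0.1273 zmax 0.1309
jawtops 484 rect [np.float64(580.0), np.float64(213.1), np.float64(179.8), np.float64(140.9), np.float64(8.1)] zmed 0.0678 zmax 0.073
white bed 1348 rect [np.float64(563.3), np.float64(-22.4), np.float64(646.3), np.float64(312.6), np.float64(87.4)] zmed 0.0279 zmax 0.0339
console 401 rect [np.float64(518.2), np.float64(324.3), np.float64(160.6), np.float64(81.7), np.float64(8.7)] zmed 0.0474 zmax 0.052
tipbox 1736 rect [np.float64(590.7), np.float64(-37.6), np.float64(666.2), np.float64(332.9), np.float64(77.5)] zmed 0.059 zma
[... 1737 characters left out ...]
p.float64(5.0)] zmed 0.0592 zmax 0.063
stand 544 rect [np.float64(494.3), np.float64(-28.8), np.float64(170.5), np.float64(616.8), np.float64(0.9)] zmed 0.0583 zmax 0.063
bottle 133 rect [np.float64(425.5), np.float64(-308.2), np.float64(26.5), np.float64(27.6), np.float64(73.3)] zmed 0.1483 zmax 0.1514
dish 1326 rect [np.float64(609.6), np.float64(-217.2), np.float64(215.1), np.float64(90.3), np.float64(4.3)] zmed 0.0701 zmax 0.0736
pink 177 rect [np.float64(464.6), np.float64(23.5), np.float64(400.2), np.float64(18.8), np.float64(77.5)] zmed 0.1255 zmax 0.1502
purple 208 rect [np.float64(552.3), np.float64(-81.4), np.float64(17.6), np.float64(18.5), np.float64(29.9)] zmed 0.129 zmax 0.1501
```

View pics/or_side.png

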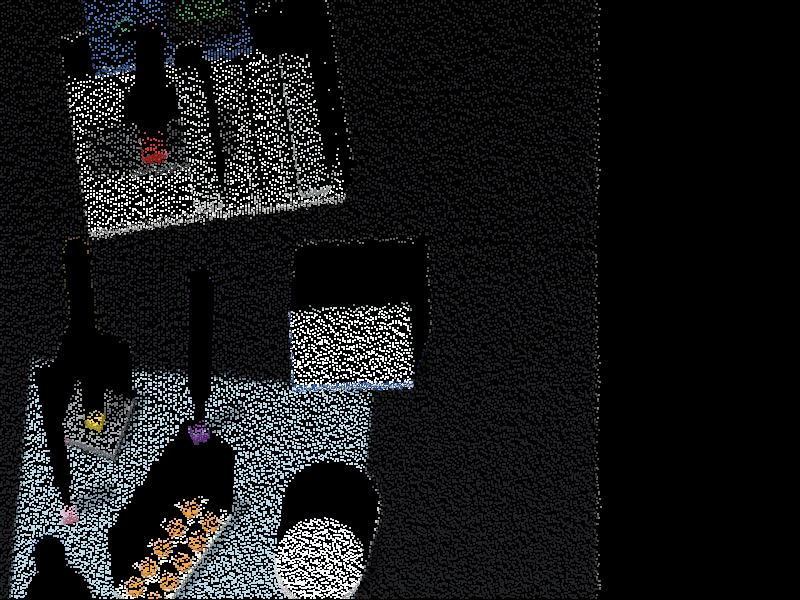

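The top-down raster confirms the layout: shaker yaw about 8°, block long axis about 55°. The two cameras differ by about 5 mm, so I'll look from the wrist over the shaker.

```bash
cat >>h.py <<'E'
def go(pos,ydir=None):
    "total shift in cm in current tool axes (shift first) and tool-z turn, to get TCP to pos and tool y heading ydir deg (mod 180)"
    from bench import env
    s=env.observe(); R=np.array(s['ee_rot']); d=(np.array(pos)-s['ee_pos'])*100
    a=np.degrees(np.arctan2(R[1,1],R[0,1])); out=''
    if ydir is not None:
        w=(ydir-a+90)%180-90; out=f'turn tool z {-w:.2f} (other {-w+180*np.sign(w):.1f})'
        a2=np.radians(ydir) if abs((ydir-a+180)%360-180)<91 else np.radians(ydir+180)
        y=np.array([np.cos(a2),np.sin(a2),0]); x=np.cross(y,[0,0,-1])
        out+=f' | shift after turn {np.round([x@d,y@d,-d[2]],2)}'
    tilt=np.degrees(np.arccos(-R[2,2]))
    print('t %.1f'%s['t'],'pos',np.round(s['ee_pos'],4),'yhead %.2f tilt %.2f'%(a,tilt),'shift',np.round(R.T@d,2),out,'q6 %.0f'%s['q'][5],'F',np.round(s['contact_force'],1),'w %.3f g %.1f'%(s['gripper_width'],s['grasp_force']))
def wrist(name,big=False):
    from bench import env,imaging; import pickle
    s=env.observe(); c=imaging.camera('wrist'); pickle.dump((c,s),open(f'pics/{name}.pkl','wb'))
    cv2.imwrite(f'pics/{name}.png',cv2.resize(c['image'][:,:,::-1],(800,600)))
    return c,s
E
python3 -m pendant '{"linear":[[-3.46,-1.8,-1],[-3.46,-1.8,-1],[-3.46,-1.8,-1],[-3.46,-1.8,-1],[-3.46,-1.8,-1],[-3.46,-1.8,-1],[-3.46,-1.8,-1],[-3.46,-1.8,-1],[-3.46,-1.8,-1],[-3.46,-1.8,-1],[-3.46,-1.8,-1],[-3.46,-1.8,-1]],"rotation":[[0,0,0],[0,0,0],[0,0,0],[0,0,0],[0,0,0],[0,0,0],[0,0,0],[0,0,0],[0,0,0],[0,0,0],[0,0,0],[0,0,0]]}' 1
python3 -m pendant '{"linear":[[0,0,0],[0,0,0],[0,0,0]],"rotation":[[0,0,0],[0,0,0],[0,0,0]]}'
python3 - <<'E'
from h import *
go([.53,.24,.35],8)
c,s=wrist('w1'); print(c['T_tool_cam'],c['fx'],c['k1'],s['dq'])
E
```

```text
t: 1.3
ee_pos: [0.5312, 0.2394, 0.3513]
ee_rot: [[-0.939, 0.345, -0.001], [0.345, 0.939, -0.0], [0.001, -0.0, -1.0]]
contact_force: [0.5, 0.6, 0.1]
gripper_width: 0.997
grasp_force: 0.0
t: 1.6
ee_pos: [0.5295, 0.2413, 0.3506]
ee_rot: [[-0.939, 0.344, -0.002], [0.344, 0.939, -0.0], [0.002, -0.001, -1.0]]
contact_force: [-0.7, 0.7, 0.9]
gripper_width: 0.999
grasp_force: 0.0
t 1.6 pos [0.5295 0.2413 0.3506] yhead 69.88 tilt 0.13 shift [-0.09 -0.11  0.06] turn tool z 61.88 (other -118.1) | shift after turn [-0.14  0.03  0.06] q6 -56 F [-0.7  0.7  0.9] w 0.999 g 0.0
[[-3.33531547e-04 -9.65099581e-01 -2.61882965e-01  6.63546986e-02]
 [ 9.99999815e-01 -1.88839431e-04 -5.77672661e-04 -6.97159330e-04]
 [ 5.08057813e-04 -2.61883109e-01  9.65099466e-01 -1.40868029e-01]
 [ 0.00000000e+00  0.00000000e+00  0.00000000e+00  1.00000000e+00]] 306.7210505342442 -0.042709728290435775 [ 0.86841075 -0.27289683  0.14340748 -0.17065238 -0.14481474 -0.13213941]
```

View pics/w1.png

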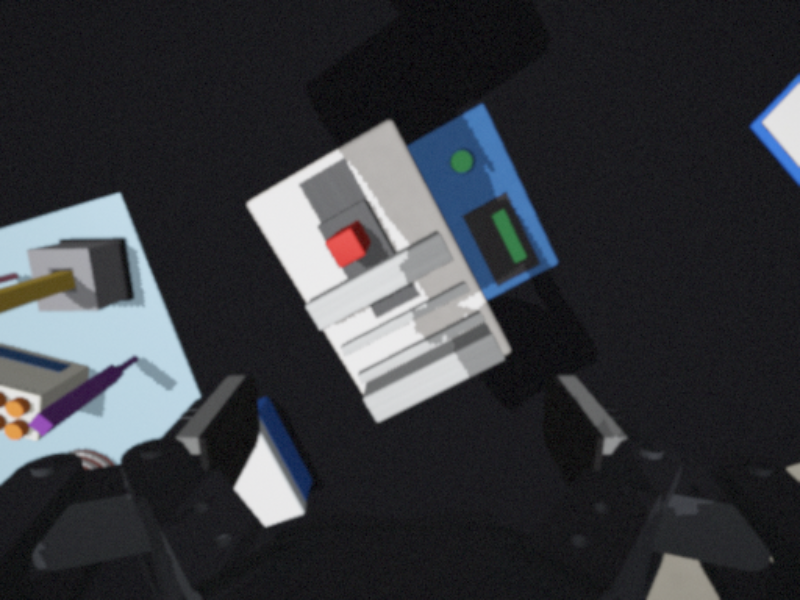

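The wrist view shows the whole shaker: post (347,244), button (462,161), bed corner (247,205)/(390,120), fixed jaw (435,370), and sliding jaw (380,280) with a wide gap.

```bash
python3 - <<'E'
import pickle
from h import *
c,s=pickle.load(open('pics/w1.pkl','rb'));P=cloud(c,s);hs=cv2.cvtColor(c['image'],cv2.COLOR_RGB2HSV);h,S,v=[hs[...,i].astype(int) for i in range(3)]
z=P[...,2]
near=(P[...,0]>.38)&(P[...,0]<.75)&(P[...,1]>.09)&(P[...,1]<.45)&np.isfinite(z)
print('bench',np.median(z[near&(v<40)&(z<.02)]))
A=lambda x,y:atz(c,np.array(x)*.64,np.array(y)*.64,0,s)
def p(u,vv,zz): return np.round(atz(c,np.array([u*.64]),np.array([vv*.64]),zz,s)[0,:2]*1000,1)
print('button',p(462,161,.043),'post',p(347,244,.13))
for u,vv,zz in((247,205,.03),(390,120,.03),(378,422,.07),(363,397,.07),(485,103,.05),(557,263,.05)): print(u,vv,p(u,vv,zz))
def rep(n,m):
    m=(m&near).astype(np.uint8); m=cv2.morphologyEx(m,cv2.MORPH_OPEN,np.ones((2,2)));k,L,st,_=cv2.connectedComponentsWithStats(m)
    for i in range(1,k):
        if st[i,4]>60: Q=P[L==i]; print(n,st[i,4],[float(a) for a in rect(Q)],'z',np.median(Q[:,2]).round(4))
rep('red',((h<6)|(h>174))&(S>130)&(z>.122))
rep('jaws',(S<60)&(z>.063)&(z<.076))
rep('console',(h>95)&(h<120)&(S>100)&(z>.044)&(z<.056))
rep('green',(h>50)&(h<80)&(S>100))
rep('bed',(S<50)&(z>.0)&(z<.08))
E
```

```text
bench -0.0016744929731323521
button [474.7 319.1] post [500.8 207.5]
247 205 [442.4 116.3]
390 120 [418.2 270.6]
378 422 [678.9 161.7]
363 397 [648.8 157.7]
485 103 [435.3 352.3]
557 263 [592.3 373.1]
red 378 [508.9, 201.6, 32.7, 31.0, 3.8] z nan
jaws 1921 [573.5, 206.9, 35.2, 159.9, 22.3] z nan
jaws 1806 [674.5, 219.6, 63.7, 162.4, 9.3] z nan
console 4240 [528.0, 332.4, 177.6, 83.8, 8.7] z nan
green 141 [476.3, 319.8, 18.4, 16.4, 70.7] z nan
green 338 [554.2, 338.8, 51.7, 14.2, 8.3] z nan
bed 16615 [567.0, 211.8, 278.1, 167.0, 8.5] z nan
bed 984 [555.2, 331.4, 72.4, 39.5, 10.3] z nan
```

```bash

python3 -m pendant '{"linear":[[-1.22,-3.56,0.42],[-1.22,-3.56,0.42],[-1.22,-3.56,0.42],[-1.22,-3.56,0.42],[-1.22,-3.56,0.42],[-1.22,-3.56,0.42],[-1.22,-3.56,0.42],[-1.22,-3.56,0.42],[-1.22,-3.56,0.42],[-1.22,-3.56,0.42],[-1.22,-3.56,0.42],[-1.22,-3.56,0.42]],"rotation":[[0,0,0],[0,0,0],[0,0,0],[0,0,0],[0,0,0],[0,0,0],[0,0,0],[0,0,0],[0,0,0],[0,0,0],[0,0,0],[0,0,0]]}' 1 >/dev/null
python3 -m pendant '{"linear":[[0,0,0],[0,0,0],[0,0,0],[0,0,0],[0,0,0],[0,0,0],[0,0,0],[0,0,0],[0,0,0],[0,0,0],[0,0,0],[0,0,0]],"rotation":[[0,0,8.5],[0,0,8.5],[0,0,8.5],[0,0,8.5],[0,0,8.5],[0,0,8.5],[0,0,8.5],[0,0,8.5],[0,0,8.5],[0,0,8.5],[0,0,8.5],[0,0,8.5]]}'
python3 -m pendant '{"linear":[[0,0,0],[0,0,0]],"rotation":[[0,0,3],[0,0,0]]}' >/dev/null
python3 - <<'E'
from h import *
go([.52,-.21,.30],-35)
c,s=wrist('w2')
P=cloud(c,s);hs=cv2.cvtColor(c['image'],cv2.COLOR_RGB2HSV);h,S,v=[hs[...,i].astype(int) for i in range(3)]
z=P[...,2];m=((h<16)&(S>150)&(z>.08)&(z<.1)&(P[...,0]>.45)).astype(np.uint8)
k,L,st,ce=cv2.connectedComponentsWithStats(m); cc=[]
for i in range(1,k):
    if st[i,4]>30:
        q=atz(c,ce[i:i+1,0],ce[i:i+1,1],.0915,s)[0]; cc.append(q); print(st[i,4],np.round(q*1000,1),np.round(ce[i]/.64))
q=np.array(cc); print('mean',q.mean(0)); u,_,vt=np.linalg.svd(q[:,:2]-q[:,:2].mean(0)); print('heading',np.degrees(np.arctan2(vt[0,1],vt[0,0])), rect(q))
E
```

```text
t: 4.05
ee_pos: [0.5209, -0.2088, 0.3006]
ee_rot: [[0.535, 0.845, -0.001], [0.845, -0.535, 0.001], [0.0, -0.001, -1.0]]
contact_force: [-0.3, 0.0, -0.1]
gripper_width: 0.998
grasp_force: 0.0
t 4.2 pos [ 0.5209 -0.209   0.3007] yhead -35.02 tilt 0.05 shift [-0.13 -0.02  0.07] turn tool z -0.02 (other 180.0) | shift after turn [-0.13 -0.02  0.07] q6 2 F [ 0.  -0.4  0.7] w 0.997 g 0.0
82 [ 540.2 -154.7   91.5] [379. 188.]
mean [ 0.54024695 -0.15473427  0.0915    ]
heading 0.0 [np.float64(540.2), np.float64(-154.7), np.float64(0.0), np.float64(0.0), np.float64(0.0)]
```

View pics/w2.png

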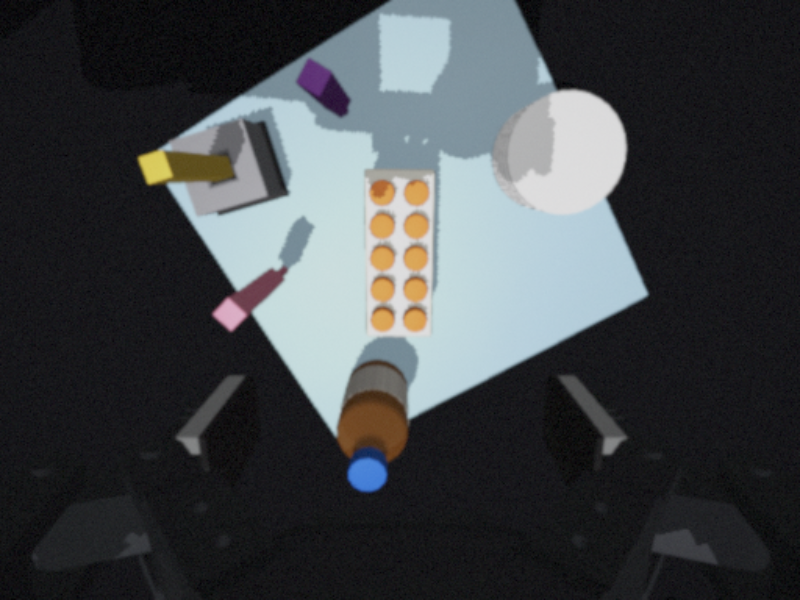

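The view shows the block's caps: corners (382,192), (416,192), (383,319), (415,319), so its long axis lies along tool x. The bottle is behind the lower end (370,430), clear of the fingers.

```bash
python3 - <<'E'
import pickle
from h import *
c,s=pickle.load(open('pics/w2.pkl','rb'))
q=atz(c,np.array([382,416,415,383])*.64,np.array([192,192,319,319])*.64,.092,s)
print(np.round(q*1000,1),q.mean(0)); d=(q[0]+q[1]-q[2]-q[3]); print(np.degrees(np.arctan2(d[1],d[0])),np.linalg.norm(d)/2)
yl=atz(c,np.array([138,166,173,146])*.64,np.array([157,150,180,186])*.64,.160,s); print('stylus',np.round(yl*1000,1),yl.mean(0))
st=atz(c,np.array([243,271])*.64,np.array([119,196])*.64,.06,s);print('stand',np.round(st*1000,1))
m=q.mean(0); go([m[0],m[1],.1],None); go([m[0],m[1],.038],-35)
E
```

```text
[[ 540.3 -158.1   92. ]
 [ 560.1 -172.    92. ]
 [ 505.8 -249.4   92. ]
 [ 485.8 -235.4   92. ]] [ 0.52300476 -0.20374191  0.092     ]
54.90763594103428 0.09454742284980376
stylus [[441.4 -60.9 160. ]
 [457.2 -67.6 160. ]
 [449.4 -82.4 160. ]
 [434.2 -75.7 160. ]] [ 0.44557673 -0.07163947  0.16      ]
stand [[ 484.3  -53.8   60. ]
 [ 465.9 -110.8   60. ]]
t 4.3 pos [ 0.5209 -0.2093  0.3007] yhead -34.98 tilt 0.05 shift [ 0.57 -0.13 20.07]  q6 2 F [ 0.6  1.2 -0.1] w 1.005 g 0.0
t 4.3 pos [ 0.5209 -0.2093  0.3007] yhead -34.98 tilt 0.05 shift [ 0.57 -0.12 26.27] turn tool z 0.02 (other -180.0) | shift after turn [ 0.57 -0.14 26.27] q6 2 F [ 0.6  1.2 -0.1] w 1.005 g 0.0
```

```bash

python3 -m pendant '{"linear":[[0.5,-0.1,3],[0,0,4],[0,0,4],[0,0,4],[0,0,4],[0,0,3],[0,0,2],[0,0,1.2],[0,0,1],[0,0,0],[0,0,0]],"rotation":[[0,0,0],[0,0,0],[0,0,0],[0,0,0],[0,0,0],[0,0,0],[0,0,0],[0,0,0],[0,0,0],[0,0,0],[0,0,0]]}'
python3 -m pendant '{"linear":[[0,0,0],[0,0,0],[0,0,0],[0,0,0],[0,0,0],[0,0,0],[0,0,0],[0,0,0]],"rotation":[[0,0,0],[0,0,0],[0,0,0],[0,0,0],[0,0,0],[0,0,0],[0,0,0],[0,0,0]]}' -1
```

```text
t: 5.4
ee_pos: [0.5235, -0.2062, 0.0396]
ee_rot: [[0.575, 0.818, 0.001], [0.818, -0.575, -0.001], [0.0, 0.001, -1.0]]
contact_force: [-0.2, -0.5, -0.9]
gripper_width: 1.003
grasp_force: 0.0
t: 6.2
ee_pos: [0.5223, -0.2055, 0.0399]
ee_rot: [[0.576, 0.818, -0.001], [0.818, -0.576, 0.001], [-0.0, -0.001, -1.0]]
contact_force: [-3.2, 1.6, 5.9]
gripper_width: 0.606
grasp_force: 64.3
```

```bash

python3 -m pendant '{"linear":[[0,0,-2],[0,0,-3],[0,0,-4],[0,0,-4],[0,0,-4],[0,0,-2],[0,0,0],[0,0,0],[0,0,0],[0,0,0],[0,0,0],[0,0,0]],"rotation":[[0,0,0],[0,0,0],[0,0,0],[0,0,0],[0,0,0],[0,0,0],[0,0,-7.2],[0,0,-7.2],[0,0,-7.2],[0,0,-7.2],[0,0,-7.2],[0,0,-7.2]]}'
python3 - <<'E'
from h import *
go([.6065,.218,.23],8.3)
E
```

```text
t: 7.4
ee_pos: [0.5219, -0.2053, 0.2279]
ee_rot: [[-0.145, 0.989, -0.002], [0.989, 0.145, 0.001], [0.002, -0.002, -1.0]]
contact_force: [-0.6, 0.1, -5.4]
gripper_width: 0.603
grasp_force: 64.9
t 7.4 pos [ 0.5219 -0.2053  0.2279] yhead 8.34 tilt 0.15 shift [40.65 14.51 -0.17] turn tool z 0.04 (other -180.0) | shift after turn [40.66 14.48 -0.21] q6 -41 F [-0.6  0.1 -5.4] w 0.603 g 64.9
```

```bash

python3 -m pendant '{"linear":[[2,0.7,0],[4,1.4,0],[4,1.4,0],[4,1.4,0],[4,1.4,0],[4,1.4,0],[4,1.4,0],[4,1.4,0],[4,1.4,0],[4,1.4,0],[1.65,0.8,0],[1,0.4,0]],"rotation":[[0,0,0],[0,0,0],[0,0,0],[0,0,0],[0,0,0],[0,0,0],[0,0,0],[0,0,0],[0,0,0],[0,0,0],[0,0,0],[0,0,0]]}' >/dev/null
python3 -m pendant '{"linear":[[0,0,0],[0,0,0],[0,0,0]],"rotation":[[0,0,0],[0,0,0],[0,0,0]]}' >/dev/null
python3 - <<'E'
from h import *
from bench import imaging
go([.6065,.218,.082],8.3)
c,s=wrist('w3')
d=imaging.camera('scene')
a=cv2.resize(c['image'][60:384,:,::-1],(560,354)); b=cv2.resize(d['image'][110:260,220:420,::-1],(320,240))
o=np.zeros((600,560,3),np.uint8); o[:354]=a; o[360:,:320]=b; cv2.imwrite('pics/w3c.png',o)
E
```

```text
t 8.9 pos [0.6093 0.215  0.2287] yhead 7.93 tilt 0.08 shift [ 0.35 -0.22 14.67] turn tool z -0.37 (other 179.6) | shift after turn [ 0.34 -0.24 14.67] q6 2 F [ 0.2 -0.4 -5.1] w 0.601 g 64.8
```

View pics/w3c.png

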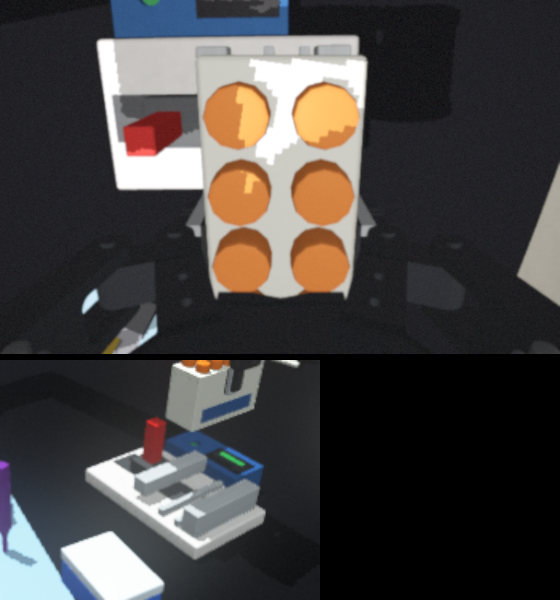

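The held block is straight, with its underside well above the vise. The bed's far edge runs from (98,41) to (358,37) in the crop; I'll check yaw and position from it.

```bash
python3 - <<'E'
import pickle
from h import *
c,s=pickle.load(open('pics/w3.pkl','rb')); k=512/560
f=lambda u,v,z:np.round(atz(c,np.array([u*k]),np.array([v*k+60]),z,s)[0,:2]*1000,1)
a,b,l=f(98,41,.03),f(358,37,.03),f(117,189,.03)
print(a,b,l,np.degrees(np.arctan2(*(b-a)[::-1])),np.degrees(np.arctan2(*(a-l)[::-1]))-90,np.linalg.norm(b-a),np.linalg.norm(a-l))
print('btn',f(150,0,.043),'consoleL',f(112,37,.05), 'post',f(140,140,.13))
E
```

```text
[419.9 270.3] [671.5 308. ] [440.9 116. ] 8.521856818429777 7.7502521474173705 254.40882453248358 155.72247750405208
btn [474.5 313.2] consoleL [443.6 276.1] post [504.7 206.1]
```

```bash

python3 -m pendant '{"linear":[[0.3,-0.2,1],[0,0,3],[0,0,3],[0,0,3],[0,0,2],[0,0,1],[0,0,0.5],[0,0,0.3],[0,0,0.3],[0,0,0],[0,0,0]],"rotation":[[0,0,-0.3],[0,0,0],[0,0,0],[0,0,0],[0,0,0],[0,0,0],[0,0,0],[0,0,0],[0,0,0],[0,0,0],[0,0,0]]}'
python3 -m pendant '{"linear":[[0,0,0.2],[0,0,0.2],[0,0,0.2],[0,0,0]],"rotation":[[0,0,0],[0,0,0],[0,0,0],[0,0,0]]}'

```

```text
t: 10.1
ee_pos: [0.6078, 0.2196, 0.0888]
ee_rot: [[-0.145, 0.989, 0.002], [0.989, 0.145, 0.0], [0.0, 0.002, -1.0]]
contact_force: [-0.4, 1.1, -5.8]
gripper_width: 0.599
grasp_force: 64.8
t: 10.5
ee_pos: [0.6073, 0.2195, 0.0819]
ee_rot: [[-0.145, 0.989, 0.0], [0.989, 0.145, 0.0], [0.0, 0.0, -1.0]]
contact_force: [0.4, -0.7, -3.2]
gripper_width: 0.601
grasp_force: 64.7
```

```bash

python3 -m pendant '{"linear":[[0,0,0.1],[0,0,0]],"rotation":[[0,0,0],[0,0,0]]}' | grep -E 'pos|force'
python3 -m pendant '{"linear":[[0,0.2,0],[0,0.2,0],[0,0.2,0],[0,0,0]],"rotation":[[0,0,0],[0,0,0],[0,0,0],[0,0,0]]}' | grep -E 'pos|force'

```

```text
ee_pos: [0.6074, 0.2195, 0.0819]
contact_force: [-2.1, -0.2, 2.8]
grasp_force: 65.5
ee_pos: [0.6079, 0.2196, 0.0821]
contact_force: [-12.2, -3.3, 13.8]
grasp_force: 66.9
```

```bash
python3 - <<'E'
from h import *
from bench import imaging,env
import pickle
d=imaging.camera('scene');e=imaging.camera('side');pickle.dump((d,e),open('pics/p4.pkl','wb'))
o=np.hstack([cv2.resize(d['image'][130:240,255:405,::-1],(400,293),interpolation=2),cv2.resize(e['image'][110:220,190:340,::-1],(400,293),interpolation=2)])
cv2.imwrite('pics/p4.png',o); go([.6,.2,.08],8.3)
E
```

```text
t 11.2 pos [0.6079 0.2196 0.0821] yhead 8.36 tilt 0.68 shift [-1.82 -1.06  0.23] turn tool z 0.06 (other -179.9) | shift after turn [-1.83 -1.07  0.21] q6 2 F [-12.4  -2.5  14.2] w 0.603 g 66.9
```

View pics/p4.png

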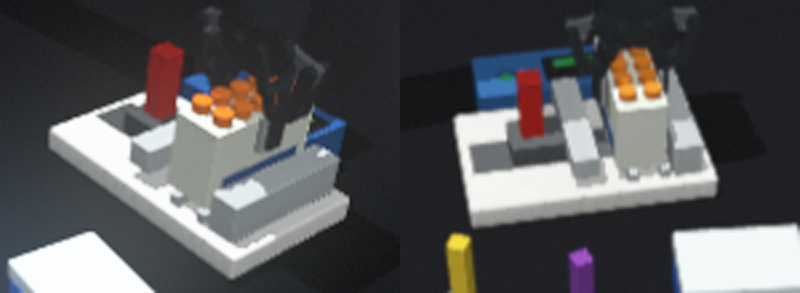

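The block stands on both rails, about 8 mm short of the fixed jaw and clear of the sliding jaw. Friction under the press-down held it, so I'll relieve z and push on.

```bash

python3 -m pendant '{"linear":[[0,0,-0.1],[0,0,-0.1],[0,0,0],[0,0,0]],"rotation":[[0,0,0],[0,0,0],[0,0,0],[0,0,0]]}' | grep -E 'pos|force'
python3 -m pendant '{"linear":[[0,0.1,0],[0,0.1,0],[0,0.1,0],[0,0,0]],"rotation":[[0,0,0],[0,0,0],[0,0,0],[0,0,0]]}' | grep -E 'pos|force'

```

```text
ee_pos: [0.6134, 0.2204, 0.0822]
contact_force: [-0.4, 0.4, -5.1]
grasp_force: 65.1
ee_pos: [0.6148, 0.2206, 0.0825]
contact_force: [-3.1, -0.7, -4.2]
grasp_force: 64.9
```

```bash

python3 -m pendant '{"linear":[[0,0.1,0],[0,0.1,0],[0,0,0],[0,0,0]],"rotation":[[0,0,0],[0,0,0],[0,0,0],[0,0,0]]}' | grep -E 'pos|force'
python3 -m pendant '{"linear":[[0,0.1,0],[0,0.1,0],[0,0,0],[0,0,0]],"rotation":[[0,0,0],[0,0,0],[0,0,0],[0,0,0]]}' | grep -E 'pos|force|rot'

```

```text
ee_pos: [0.615, 0.2206, 0.0825]
contact_force: [-6.9, -2.7, -1.3]
grasp_force: 65.2
ee_pos: [0.6151, 0.2206, 0.0824]
ee_rot: [[-0.147, 0.989, -0.011], [0.989, 0.147, -0.003], [-0.001, -0.011, -1.0]]
contact_force: [-10.3, -2.5, 1.1]
grasp_force: 65.5
```

```bash

python3 -m pendant '{"linear":[[0,-0.15,0],[0,-0.15,0],[0,0,0]],"rotation":[[0,0,0],[0,0,0],[0,0,0]]}' | grep -E 'pos|force'
python3 -m pendant '{"linear":[[0,0,0],[0,0,0],[0,0,0],[0,0,0],[0,0,0],[0,0,-1],[0,0,-2],[0,0,-4],[0,0,-4],[0,0,-4],[0,0,0],[0,0,0]],"rotation":[[0,0,0],[0,0,0],[0,0,0],[0,0,0],[0,0,0],[0,0,0],[0,0,0],[0,0,0],[0,0,0],[0,0,0],[0,0,0],[0,0,0]]}' 1
python3 - <<'E'
from h import *
from bench import imaging
import pickle
go([.504,.204,.23],8.3)
c,s=wrist('w5');d=imaging.camera('scene')
cv2.imwrite('pics/w5c.png',np.hstack([cv2.resize(c['image'][:,:,::-1],(480,360)),cv2.resize(d['image'][130:240,255:375,::-1],(320,360))]))
E
```

```text
ee_pos: [0.6149, 0.2206, 0.0823]
contact_force: [-6.1, -2.2, -3.2]
grasp_force: 64.9
t: 14.3
ee_pos: [0.6178, 0.2212, 0.2351]
ee_rot: [[-0.145, 0.989, 0.004], [0.989, 0.145, 0.001], [0.0, 0.004, -1.0]]
contact_force: [-0.5, -0.7, -0.4]
gripper_width: 0.996
grasp_force: 0.0
t 14.3 pos [0.6178 0.2212 0.2351] yhead 8.35 tilt 0.23 shift [ -0.05 -11.51   0.47] turn tool z 0.05 (other -180.0) | shift after turn [ -0.06 -11.51   0.51] q6 2 F [-0.5 -0.7 -0.4] w 0.996 g 0.0
```

View pics/w5c.png

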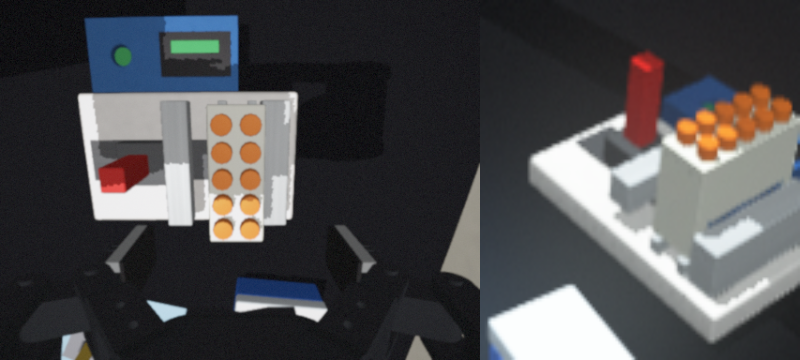

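The block sits beside the fixed jaw on the rails (caps 221–250, 124–229), with the sliding jaw clear of it. Post top is at (112,180) and the button at (123,56).

```bash
python3 - <<'E'
import pickle
from h import *
c,s=pickle.load(open('pics/w5.pkl','rb')); k=512/480
f=lambda u,v,z:atz(c,np.array(u)*k,np.array(v)*k,z,s)[:,:2]*1000
q=f([221,250,250,222],[124,124,228.5,229],.134); m=q.mean(0); d=q[0]+q[1]-q[2]-q[3]
O=np.array([556.8,212.6]);a=np.radians(8.25);B=np.array([[np.cos(a),np.sin(a)],[-np.sin(a),np.cos(a)]])
print('block',m,'shaker',B@(m-O),'yaw',np.degrees(np.arctan2(d[1],d[0]))-90)
# post top corners
hs=cv2.cvtColor(c['image'],cv2.COLOR_RGB2HSV);h,S,v=[hs[...,i].astype(int) for i in range(3)]
M=(((h<6)|(h>174))&(S>130)&(v>160)).astype(np.uint8)
kk,L,st,ce=cv2.connectedComponentsWithStats(M);i=1+np.argmax(st[1:,4]);print('redtop px',ce[i]/k,st[i])
p=atz(c,ce[i:i+1,0],ce[i:i+1,1],.13,s)[0,:2]*1000;print('post',p,B@(p-O))
b=f([123],[56],.043)[0];print('btn',b,B@(b-O)); w=f([79,297,297],[95,93,218],.03);print('bed',(B@(w-O).T).T)
j=f([162,188,263,286],[101,101,100,100],.07);print('jaw far ends x',(B@(j-O).T).T)
E
```

```text
block [613.26841045 223.23855096] shaker [57.41059428  2.42565644] yaw 8.354099314230268
redtop px [114.09128289 187.35608553] [108 194  27  11 228]
post [506.4682094  198.80983138] [-51.78971382  -6.4252189 ]
btn [474.91231015 318.68821814] [-65.81738924 116.74063153]
bed [[-126.87269934   76.79237329]
 [ 127.3000773    78.20570536]
 [ 135.30907766  -76.81230308]]
jaw far ends x [[-19.08449133  68.69750108]
 [  7.75455409  68.59163651]
 [ 84.85131214  69.60513934]
 [108.53280421  69.70715412]]
```

```bash

python3 -m pendant '{"linear":[[0,-3.3,0],[0,-4,0],[0,-3,0],[0,-1.05,1],[0,0,3],[0,0,4],[0,0,3],[0,0,2],[0,0,1],[0,0,0.8],[0,0,0],[0,0,0]],"rotation":[[0,0,0],[0,0,0],[0,0,0],[0,0,0],[0,0,0],[0,0,0],[0,0,0],[0,0,0],[0,0,0],[0,0,0],[0,0,0],[0,0,0]]}' 0.3
python3 -m pendant '{"linear":[[0,0,0],[0,0,0],[0,0,0],[0,0,0],[0,0,0],[0,0,0],[0,0,0]],"rotation":[[0,0,0],[0,0,0],[0,0,0],[0,0,0],[0,0,0],[0,0,0],[0,0,0]]}' -1

```

```text
t: 15.6
ee_pos: [0.5053, 0.2046, 0.0854]
ee_rot: [[-0.145, 0.989, 0.001], [0.989, 0.145, 0.0], [0.0, 0.001, -1.0]]
contact_force: [-0.5, -0.0, 0.9]
gripper_width: 0.653
grasp_force: 0.0
t: 16.3
ee_pos: [0.5046, 0.2045, 0.0859]
ee_rot: [[-0.146, 0.989, 0.0], [0.989, 0.146, -0.0], [-0.0, 0.0, -1.0]]
contact_force: [-2.0, -0.4, 6.2]
gripper_width: 0.276
grasp_force: 60.0
```

```bash

python3 -m pendant '{"linear":[[0,0.4,0],[0,0.4,0],[0,0.4,0],[0,0.4,0],[0,0.4,0],[0,0.3,0],[0,0,0]],"rotation":[[0,0,0],[0,0,0],[0,0,0],[0,0,0],[0,0,0],[0,0,0],[0,0,0]]}' | grep -E 'pos|force'
python3 -m pendant '{"linear":[[0,0.2,0],[0,0.2,0],[0,0,0],[0,0,0]],"rotation":[[0,0,0],[0,0,0],[0,0,0],[0,0,0]]}' | grep -E 'pos|force'
python3 -m pendant '{"linear":[[0,0.2,0],[0,0,0],[0,0,0]],"rotation":[[0,0,0],[0,0,0],[0,0,0]]}' | grep -E 'pos|force'

```

```text
ee_pos: [0.5264, 0.2078, 0.0859]
contact_force: [-4.1, -0.5, 7.4]
grasp_force: 60.2
ee_pos: [0.5292, 0.2082, 0.0859]
contact_force: [-6.0, -1.4, 9.2]
grasp_force: 60.3
ee_pos: [0.5296, 0.2082, 0.086]
contact_force: [-10.4, -2.6, 11.5]
grasp_force: 60.6
```

```bash

python3 -m pendant '{"linear":[[0,0.2,0],[0,0.2,0],[0,0,0],[0,0,0]],"rotation":[[0,0,0],[0,0,0],[0,0,0],[0,0,0]]}' | grep -E 'pos|force'
python3 -m pendant '{"linear":[[0,0.2,0],[0,0.2,0],[0,0,0],[0,0,0]],"rotation":[[0,0,0],[0,0,0],[0,0,0],[0,0,0]]}' | grep -E 'pos|force'

```

```text
ee_pos: [0.5294, 0.2082, 0.0859]
contact_force: [-19.6, -4.5, 17.2]
grasp_force: 64.0
ee_pos: [0.5293, 0.2082, 0.0858]
contact_force: [-25.8, -6.1, 22.7]
grasp_force: 73.2
```

```bash

python3 -m pendant '{"linear":[[0,-0.3,0],[0,-0.3,0],[0,0,0]],"rotation":[[0,0,0],[0,0,0],[0,0,0]]}' | grep -E 'pos|force'
python3 -m pendant '{"linear":[[0,0,0],[0,0,0],[0,0,0],[0,0,0],[0,0,-1],[0,0,-2],[0,0,-4],[0,0,-4],[0,0,-4],[0,0,0],[0,0,0]],"rotation":[[0,0,0],[0,0,0],[0,0,0],[0,0,0],[0,0,0],[0,0,0],[0,0,0],[0,0,0],[0,0,0],[0,0,0],[0,0,0]]}' 0.2
python3 - <<'E'
from h import *
from bench import imaging
go([.446,-.13,.30],-26)
c,s=wrist('w6');d=imaging.camera('scene')
cv2.imwrite('pics/w6c.png',np.hstack([cv2.resize(c['image'][:,:,::-1],(480,360)),cv2.resize(d['image'][130:240,255:375,::-1],(320,360))]))
E
```

```text
ee_pos: [0.5294, 0.2082, 0.0858]
contact_force: [-12.8, -3.9, 13.5]
grasp_force: 61.1
t: 19.9
ee_pos: [0.5361, 0.2091, 0.2366]
ee_rot: [[-0.145, 0.989, 0.003], [0.989, 0.145, 0.001], [0.0, 0.003, -1.0]]
contact_force: [0.2, -0.6, -0.5]
gripper_width: 0.6
grasp_force: 0.0
t 19.9 pos [0.5361 0.2091 0.2366] yhead 8.35 tilt 0.19 shift [-32.25 -13.81  -6.39] turn tool z 34.35 (other -145.7) | shift after turn [-34.43   6.77  -6.34] q6 2 F [ 0.2 -0.6 -0.5] w 0.600 g 0.0
```

View pics/w6c.png

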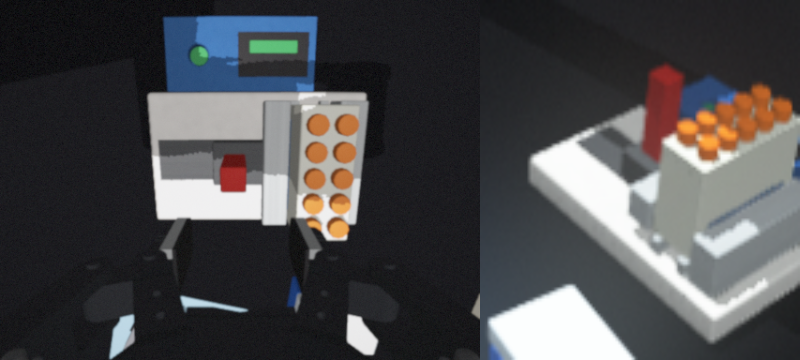

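The jaw now bears on the block on both sides and stays there. Post is at (233,172), button at (199,55). Now the stylus.

```bash

python3 -m pendant '{"linear":[[-3.35,-1.63,-0.8],[-3.35,-1.63,-0.8],[-3.35,-1.63,-0.8],[-3.35,-1.63,-0.8],[-3.35,-1.63,-0.8],[-3.35,-1.63,-0.8],[-3.35,-1.63,-0.8],[-3.35,-1.63,-0.8],[0,0,0],[0,0,0],[0,0,0],[0,0,0]],"rotation":[[0,0,0],[0,0,0],[0,0,0],[0,0,0],[0,0,0],[0,0,0],[0,0,0],[0,0,0],[0,0,7.1],[0,0,7.1],[0,0,7.1],[0,0,7.1]]}' >/dev/null
python3 -m pendant '{"linear":[[0,0,0],[0,0,0]],"rotation":[[0,0,0],[0,0,0]]}' >/dev/null
python3 - <<'E'
from h import *
import pickle
c,s=pickle.load(open('pics/w6.pkl','rb'));k=512/480
print('btn',atz(c,np.array([199])*k,np.array([55])*k,.043,s))
c,s=wrist('w7'); go([.446,-.072,.30],-20)
hs=cv2.cvtColor(c['image'],cv2.COLOR_RGB2HSV);h,S,v=[hs[...,i].astype(int) for i in range(3)]
P=cloud(c,s)
M=((abs(h-27)<6)&(S>90)&(v>80)&(P[...,2]>.15)).astype(np.uint8)
kk,L,st,ce=cv2.connectedComponentsWithStats(M);i=1+np.argmax(st[1:,4]);print(st[i],ce[i],rect(P[L==i]),np.median(P[L==i][:,2]))
vv,uu=np.where(L==i);q=atz(c,uu,vv,.16,s);print('top',rect(q))
cv2.imwrite('pics/w7c.png',cv2.resize(c['image'][90:330,100:420,::-1],(800,600)))
E
```

```text
btn [[0.47469366 0.31905421 0.043     ]]
t 21.4 pos [ 0.4449 -0.0749  0.2981] yhead -19.93 tilt 0.12 shift [ 0.31  0.   -0.19] turn tool z 0.07 (other -179.9) | shift after turn [ 0.31  0.   -0.19] q6 -4 F [ 0.8  0.1 -0.4] w 0.597 g 0.0
[247 169  17  17 275] [255.31636364 176.88      ] [np.float64(444.9), np.float64(-69.2), np.float64(14.6), np.float64(15.0), np.float64(70.6)] 0.15825860781210255
top [np.float64(445.2), np.float64(-68.3), np.float64(15.1), np.float64(14.9), np.float64(70.1)]
```

View pics/w7c.png

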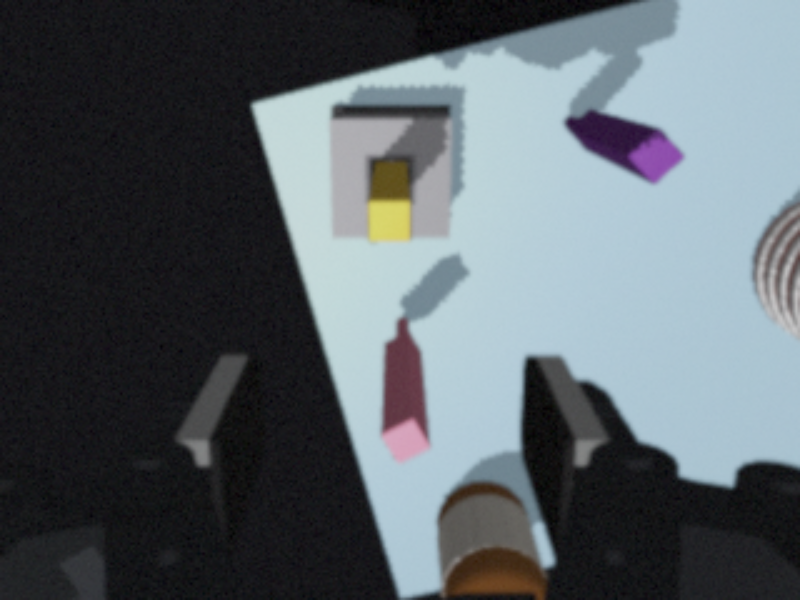

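The stylus top (390,220) is square to the stand and to the tool. Its centre is (445,-68.5) mm, so I go down and grasp.

```bash

python3 -m pendant '{"linear":[[0.6,-0.2,2],[0,0,3.5],[0,0,4],[0,0,4],[0,0,2.5],[0,0,1.5],[0,0,1.2],[0,0,0],[0,0,0]],"rotation":[[0,0,-0.1],[0,0,0],[0,0,0],[0,0,0],[0,0,0],[0,0,0],[0,0,0],[0,0,0],[0,0,0]]}' 
python3 -m pendant '{"linear":[[0,0,0],[0,0,0],[0,0,0],[0,0,0],[0,0,0],[0,0,0],[0,0,0]],"rotation":[[0,0,0],[0,0,0],[0,0,0],[0,0,0],[0,0,0],[0,0,0],[0,0,0]]}' -1

```

```text
t: 22.35
ee_pos: [0.4456, -0.0687, 0.1118]
ee_rot: [[0.34, 0.94, -0.001], [0.94, -0.34, 0.0], [0.0, -0.001, -1.0]]
contact_force: [-0.5, -0.5, 1.0]
gripper_width: 0.601
grasp_force: 0.0
t: 23.05
ee_pos: [0.4459, -0.0689, 0.1126]
ee_rot: [[0.341, 0.94, 0.001], [0.94, -0.341, -0.001], [-0.0, 0.001, -1.0]]
contact_force: [-1.1, 0.8, 6.9]
gripper_width: 0.176
grasp_force: 58.3
```

```bash

python3 -m pendant '{"linear":[[0,0,-0.5],[0,0,-1.5],[0,0,-3],[0,0,-4],[0,0,-4],[0,0,-3],[0,0,0]],"rotation":[[0,0,0],[0,0,0],[0,0,0],[0,0,0],[0,0,0],[0,0,0],[0,0,0]]}' 
python3 -m pendant '{"linear":[[2.4,-0.68,0],[3.5,-0.98,0],[3.5,-0.98,0],[3.5,-0.98,0],[3.5,-0.98,0],[3.5,-0.98,0],[3.5,-0.98,0],[3.5,-0.98,0],[3.5,-0.98,0],[3.5,-0.98,0],[2.5,-0.7,0],[1,-0.32,0]],"rotation":[[0,0,0],[0,0,0],[0,0,0],[0,0,0],[0,0,0],[0,0,0],[0,0,0],[0,0,0],[0,0,0],[0,0,0],[0,0,0],[0,0,0]]}' >/dev/null
python3 -m pendant '{"linear":[[0,0,0],[0,0,0],[0,0,0]],"rotation":[[0,0,0],[0,0,0],[0,0,0]]}' 
python3 -c "
from h import *
go([.4747,.319,.16],-20); wrist('w8')"

```

```text
t: 23.75
ee_pos: [0.4481, -0.0697, 0.2762]
ee_rot: [[0.341, 0.94, 0.01], [0.94, -0.341, -0.004], [-0.001, 0.01, -1.0]]
contact_force: [0.9, -0.9, -1.0]
gripper_width: 0.181
grasp_force: 58.5
t: 25.25
ee_pos: [0.4742, 0.3172, 0.2716]
ee_rot: [[0.343, 0.939, -0.001], [0.939, -0.343, -0.001], [-0.001, -0.001, -1.0]]
contact_force: [-0.6, -0.4, 0.1]
gripper_width: 0.181
grasp_force: 58.5
t 25.2 pos [0.4742 0.3172 0.2716] yhead -20.04 tilt 0.07 shift [ 2.000e-01 -1.000e-02  1.116e+01] turn tool z -0.04 (other 180.0) | shift after turn [ 1.800e-01 -1.000e-02  1.116e+01] q6 43 F [-0.6 -0.4  0.1] w 0.181 g 58.5
```

View pics/w8.png

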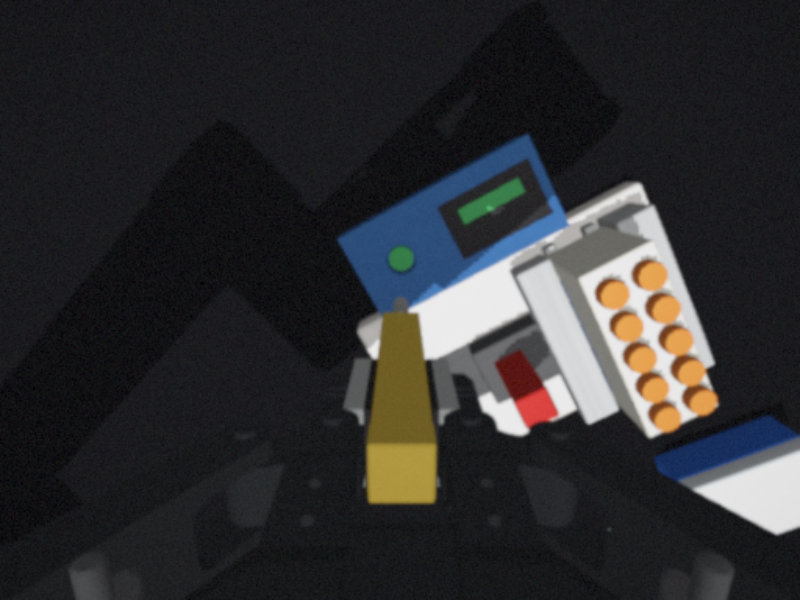

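The tip is at pixel (400,303) and the button at (401,259), in line; the jaw is snug on the block.

```bash
python3 - <<'E'
import pickle
from h import *
c,s=pickle.load(open('pics/w8.pkl','rb'));R=np.array(s['ee_rot'])
f=lambda u,v,z:atz(c,np.array([u*.64]),np.array([v*.64]),z,s)[0]
t=f(400,303,s['ee_pos'][2]-.1026);b=f(401,259,.043);print(t,b,'tip rel tool mm',R.T@(t-s['ee_pos'])*1000,'shift cm tool',R.T@(b-t)*100)
E
```

```text
[0.47340609 0.31687152 0.16904756] [0.47445997 0.31789428 0.043     ] tip rel tool mm [ -0.47424257  -0.54094971 102.60091851] shift cm tool [ 0.14709839  0.070323   12.60455739]
```

```bash

python3 -m pendant '{"linear":[[0.15,0.05,1.5],[0,0,3],[0,0,3],[0,0,2.2],[0,0,1.2],[0,0,0.6],[0,0,0.4],[0,0,0],[0,0,0]],"rotation":[[0,0,0],[0,0,0],[0,0,0],[0,0,0],[0,0,0],[0,0,0],[0,0,0],[0,0,0],[0,0,0]]}' | grep -E 'pos|force'
python3 -m pendant '{"linear":[[0,0,0.3],[0,0,0.3],[0,0,0.2],[0,0,0.2],[0,0,0],[0,0,0]],"rotation":[[0,0,0],[0,0,0],[0,0,0],[0,0,0],[0,0,0],[0,0,0]]}' | grep -E 'pos|force'

```

```text
ee_pos: [0.476, 0.3202, 0.1538]
contact_force: [0.0, -0.7, 0.6]
grasp_force: 58.5
ee_pos: [0.4754, 0.32, 0.1431]
contact_force: [0.1, -0.1, 1.2]
grasp_force: 58.8
```

```bash

python3 -m pendant '{"linear":[[0,0,0.2],[0,0,0.2],[0,0,0.1],[0,0,0],[0,0,0]],"rotation":[[0,0,0],[0,0,0],[0,0,0],[0,0,0],[0,0,0]]}' | grep -E 'pos|force'
python3 -m pendant '{"linear":[[0,0,0.2],[0,0,0],[0,0,0]],"rotation":[[0,0,0],[0,0,0],[0,0,0]]}' | grep -E 'pos|force'

```

```text
ee_pos: [0.4756, 0.3202, 0.1403]
contact_force: [-3.9, -0.7, 15.4]
grasp_force: 60.8
ee_pos: [0.4758, 0.3204, 0.14]
contact_force: [-4.8, -0.8, 24.5]
grasp_force: 61.9
```

```bash

python3 -m pendant '{"linear":[[0,0,-1],[0,0,-2],[0,0,-3],[0,0,-4],[0,0,-3.5],[0,0,0],[0,0,0]],"rotation":[[0,0,0],[0,0,0],[0,0,0],[0,0,0],[0,0,0],[0,0,0],[0,0,0]]}' | grep -E 'pos|force'
python3 -c "
from h import *
go([.4459,-.0689,.27],-20)"

```

```text
ee_pos: [0.4753, 0.3199, 0.2712]
contact_force: [-0.4, 0.3, -0.8]
grasp_force: 58.5
t 28.3 pos [0.4753 0.3199 0.2712] yhead -19.96 tilt 0.06 shift [-37.55  10.5    0.1 ] turn tool z 0.04 (other -180.0) | shift after turn [-37.54  10.53   0.12] q6 43 F [-0.4  0.3 -0.8] w 0.173 g 58.5
```

```bash

python3 -m pendant '{"linear":[[-2.4,0.68,0],[-3.5,0.98,0],[-3.5,0.98,0],[-3.5,0.98,0],[-3.5,0.98,0],[-3.5,0.98,0],[-3.5,0.98,0],[-3.5,0.98,0],[-3.5,0.98,0],[-3.5,0.98,0],[-2.5,0.68,0],[-1.15,0.32,0]],"rotation":[[0,0,0],[0,0,0],[0,0,0],[0,0,0],[0,0,0],[0,0,0],[0,0,0],[0,0,0],[0,0,0],[0,0,0],[0,0,0],[0,0,0]]}' >/dev/null
python3 -m pendant '{"linear":[[0,0,0],[0,0,5],[0,0,3],[0,0,0],[0,0,0],[0,0,0]],"rotation":[[0,0,0],[0,0,0],[0,0,0],[0,0,0],[0,0,0],[0,0,0]]}' | grep -E 'pos|force'
python3 - <<'E'
from h import *
go([.4459,-.0689,.1126],-20)
c,s=wrist('w9')
cv2.imwrite('pics/w9c.png',cv2.resize(c['image'][130:290,150:360,::-1],(787,600),interpolation=2))
E
```

```text
ee_pos: [0.4471, -0.0686, 0.1922]
contact_force: [-0.3, -0.0, -0.6]
grasp_force: 58.6
t 30.1 pos [ 0.4471 -0.0686  0.1922] yhead -19.89 tilt 0.16 shift [-0.07 -0.12  7.96] turn tool z 0.11 (other -179.9) | shift after turn [-0.07 -0.1   7.96] q6 -3 F [-0.3 -0.  -0.6] w 0.177 g 58.6
```

View pics/w9c.png

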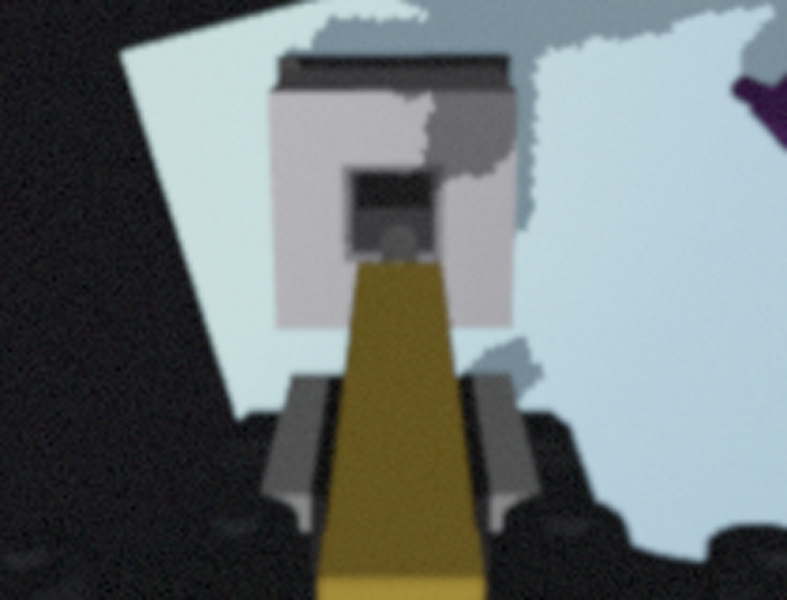

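The tip (399,240) is over the hole (392,210), about 1 mm off in tool y, which matches the pose reading. I'm now past the 10-picture limit, so I'll view no more and rely on pose and force.

```bash

python3 -m pendant '{"linear":[[-0.07,-0.12,0],[0,0,1],[0,0,1],[0,0,0.8],[0,0,0],[0,0,0]],"rotation":[[0,0,0],[0,0,0],[0,0,0],[0,0,0],[0,0,0],[0,0,0]]}' | grep -E 'pos|force'
python3 -m pendant '{"linear":[[0,0,0.7],[0,0,0.7],[0,0,0.7],[0,0,0.7],[0,0,0.7],[0,0,0.6],[0,0,0],[0,0,0]],"rotation":[[0,0,0],[0,0,0],[0,0,0],[0,0,0],[0,0,0],[0,0,0],[0,0,0],[0,0,0]]}'
```

```text
ee_pos: [0.4442, -0.0691, 0.1624]
contact_force: [0.4, 0.0, -0.5]
grasp_force: 58.6
t: 31.55
ee_pos: [0.4445, -0.0691, 0.1217]
ee_rot: [[0.341, 0.94, -0.0], [0.94, -0.341, 0.0], [0.0, -0.0, -1.0]]
contact_force: [-0.6, 0.1, -0.9]
gripper_width: 0.177
grasp_force: 58.6
```

```bash

python3 -m pendant '{"linear":[[0,0.1,0.3],[0,0,0.3],[0,0,0.15],[0,0,0],[0,0,0]],"rotation":[[0,0,0],[0,0,0],[0,0,0],[0,0,0],[0,0,0]]}' | grep -E 'pos|force'
python3 -m pendant '{"linear":[[0,0,0.1],[0,0,0.1],[0,0,0],[0,0,0]],"rotation":[[0,0,0],[0,0,0],[0,0,0],[0,0,0]]}' | grep -E 'pos|force'
```

```text
ee_pos: [0.4454, -0.0694, 0.1144]
contact_force: [-1.0, -0.8, -0.6]
grasp_force: 58.6
ee_pos: [0.4456, -0.0695, 0.1127]
contact_force: [0.1, 0.4, 3.5]
grasp_force: 59.2
```

On the hole's floor. Release to a partial opening, rise straight, and check by measurement.

```bash

python3 -m pendant '{"linear":[[0,0,0],[0,0,0],[0,0,0],[0,0,0],[0,0,-1],[0,0,-2],[0,0,-4],[0,0,-4],[0,0,-4],[0,0,-4],[0,0,0],[0,0,0]],"rotation":[[0,0,0],[0,0,0],[0,0,0],[0,0,0],[0,0,0],[0,0,0],[0,0,0],[0,0,0],[0,0,0],[0,0,0],[0,0,0],[0,0,0]]}' 0.2
python3 - <<'E'
from h import *
from bench import imaging
import pickle
c,s=wrist('w10')
def yel(c,s):
    hs=cv2.cvtColor(c['image'],cv2.COLOR_RGB2HSV);h,S,v=[hs[...,i].astype(int) for i in range(3)];P=cloud(c,s)
    M=(abs(h-27)<6)&(S>90)&(v>60)&(P[...,2]>.06)&(P[...,2]<.2)&(abs(P[...,1]+.07)<.1)
    for a,b in((.06,.1),(.1,.14),(.15,.17)):
        m=M&(P[...,2]>a)&(P[...,2]<b); print(a,m.sum(),np.round(np.median(P[m],0),4) if m.any() else '')
    print('max z',P[M][:,2].max())
print('side now');d=imaging.camera('side');yel(d,None);print('side start');yel(pickle.load(open('pics/side.pkl','rb')),None)
# red post and caps, before/after
def rc(c):
    hs=cv2.cvtColor(c['image'],cv2.COLOR_RGB2HSV);h,S,v=[hs[...,i].astype(int) for i in range(3)];P=cloud(c)
    ok=(P[...,1]>.1)&(P[...,1]<.32)&(P[...,0]>.4)
    for n,m in(('red',((h<5)|(h>174))&(S>150)&(P[...,2]>.124)),('caps',(h>5)&(h<18)&(S>130)&(P[...,2]>.128))):
        m=m&ok; print(n,m.sum(),rect(P[m]) if m.sum()>4 else '',np.median(P[m][:,2]))
rc(d)
for n,box in(('bottle',(.42,-.31,.12,.16)),('dishes',(.65,-.20,.06,.08)),('tipbox',(.70,.0,.05,.07))):
    for cc in(pickle.load(open('pics/side.pkl','rb')),d):
        P=cloud(cc);m=(abs(P[...,0]-box[0])<.09)&(abs(P[...,1]-box[1])<.09)&(P[...,2]>box[2])&(P[...,2]<box[3]);print(n,m.sum(),np.round(np.median(P[m],0),4))
E
```

```text
t: 33.65
ee_pos: [0.4455, -0.0695, 0.3038]
ee_rot: [[0.341, 0.94, 0.003], [0.94, -0.341, -0.001], [-0.0, 0.003, -1.0]]
contact_force: [0.0, -0.6, -1.0]
gripper_width: 0.598
grasp_force: 0.0
side now
0.06 100 [ 0.4457 -0.0761  0.0802]
0.1 112 [ 0.4453 -0.0758  0.1212]
0.15 59 [ 0.4444 -0.0735  0.1582]
max z 0.1611155271596203
side start
0.06 97 [ 0.4461 -0.0753  0.0808]
0.1 112 [ 0.4456 -0.0749  0.1189]
0.15 59 [ 0.4444 -0.0719  0.1572]
max z 0.16168500360228988
red 46 [np.float64(528.6), np.float64(205.9), np.float64(21.9), np.float64(22.9), np.float64(4.6)] 0.12692944215355456
caps 167 [np.float64(614.2), np.float64(220.5), np.float64(41.5), np.float64(118.1), np.float64(8.4)] 0.13070595915255767
bottle 207 [ 0.4224 -0.3153  0.1463]
bottle 214 [ 0.4225 -0.3161  0.1463]
dishes 1187 [ 0.666  -0.2126  0.0686]
dishes 1117 [ 0.6683 -0.2157  0.0685]
tipbox 1203 [ 0.7004 -0.0028  0.0589]
tipbox 1222 [ 0.7004 -0.0026  0.0589]
```

```bash
python3 -c "
from bench import workorder
print(workorder.hand_in())"
```

```text
the job is handed in; nothing more can be done
None
```

The job is handed in at about 34 s: the block is held snugly between both jaws, the button was pressed fully down, the stylus is back upright in its stand, and the bystanders are where they were; I viewed 12 pictures, two over your limit of 10.

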